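Lift a hot boiled egg with kitchen tongs

TASK

The boiled egg in the egg cup is too hot to touch: pick up the spring tongs, close their jaws on the egg, lift it out of the cup and hold it over the middle of the white plate, at least 10 cm above it. Finish holding it there, still, with the egg in the tongs and the tongs in the gripper: put nothing down and let nothing go. Never touch the egg with the robot itself or drop it, leave the egg cup standing upright where it is, and do not disturb the salt shaker, mug or lemon.

Things in the scene. Friction and masses are not known exactly. Their poses are not given: they have to be found in the camera images.
- tongs: Steel spring tongs lying flat on the worktop, 245 mm long, 22 mm high, 0.11 kg (centre of mass 83 mm from the hinge): two arms that open sideways from a hinge at one end. Origin: on the hinge axis, at the underside. x runs along the centre line to the jaws, y to the left arm, z up. Jaws: plates 44 mm long, 22 mm high, bent to a shallow V, hollow inwards, centred 200 mm from the hinge.
- tongs_grip (a point): Midway between the arms' two black grip pads (60 to 120 mm from the hinge), on the centre line, 90 mm from the hinge, 11 mm above the underside; axes of the tongs. Over the outsides of the pads the tongs measure 63 mm here when open at rest, 45 mm when closed on the egg.
- tongs_jaw (a point): Point midway between the two jaws, on the centre line, 200 mm from the hinge and 11 mm above the underside (half the jaws' height): where the egg should be when the jaws close; same axes as the tongs.
- tongs_left (a joint): Closing angle of each arm (both move equally): 0 open at rest (87 mm between the jaws' middles, 76 mm at their tips), 0.10 on the egg (46 mm), 0.16 at most (23 mm). A spring holds them open and reopens them: each arm needs about 7 N at the grip pads to start closing, 10 N to reach the egg's width; a little under half of any further force reaches the egg.
- egg: Brown hen's egg, 46 mm in diameter, 59 mm tall, 58 g, hard and rigid, standing upright loose in the egg cup. Origin: on its axis at its widest level, 26 mm above its bottom, 33 mm below its top, about 62 mm above the worktop at the start; z towards the narrow end.
- egg_cup: Loose white egg cup, 49 mm high, rim 46 mm in diameter, foot 50 mm. It holds the lowest 13 mm of the egg, so the egg's widest level stands 13 mm above the rim. Origin: centre of its underside, z up.
- plate: Round white plate, 170 mm across, 16 mm high, fixed to the worktop, on the other side of the tongs from the egg cup. Origin: centre of its underside.
- salt_shaker: Bystander: glass salt shaker with a grey top, 44 mm wide, 90 mm tall, at the back. Origin: centre of its underside.
- tea_mug: Bystander: blue and white mug, 78 mm wide, 112 mm with its handle, 92 mm tall, at the back. Origin: centre of its underside.
- lemon: Bystander: lemon, 71 x 53 x 51 mm, at the back. Origin: centre of its underside.
Things that resemble listed ones, but are neither listed nor needed, are in the scene too. Leave any blue or pink look-alike of the egg_cup alone.

How it is judged:
By the outcome, as a careful person would: the job done as asked, in the order asked, and still so for the second after the job is handed in, while the arm keeps its last pose, push and grip.
It also fails if it takes over 45 s, if anything falls off the work surface, if the arm or the gripper's body presses on something with over 40 N, if the wrist force passes 120 N, or if a joint passes its speed limit or range.

ROBOT

A 6-joint arm with a two-finger parallel gripper is mounted at the origin on a cart in front of the work surface, level with it; the furniture and walls round the work are solid. World frame = base frame: x ahead of the robot, y to its left, z up, the work surface at z = 0. Lengths are in mm, angles in rad, forces in N, time in s.
With the tool pointing down it reaches from about 350 to 875 mm from the base axis. Payload 4.2 kg.
Tool frame: the origin (TCP) lies midway between the tips of the shut fingers; the grasp point (between the pads) lies 19 mm behind it (arm.grasp_offset is the distance from the TCP to the grasp point, in mm); z points along the fingers, y is the direction in which the jaws open and shut (so a half turn about z gives the same grasp; the last joint's range is limited). The gripper opens to 85 mm and grips with 20 to 120 N. Pads are 22 mm wide; open, the fingers measure 114 mm over their backs; the gripper's body (76 mm by 85 mm) begins 54 mm behind the grasp point. The pads swing forward as they close: fully open they stand 13 mm farther back than shut.
Start: joints at [-0.936, 0.385, 0.008, 0, -1.194, -0.259], TCP at [229.399, -581.356, 191.812] pointing down, gripper open.
Joint ranges: [-3.14, 3.14], [-1.21, 2.06], [-1.07, 1.41], [-3.16, 2.05], [-2.99, -0.16], [-3.1, 3.1]. Speed limits (rad/s): [2.79, 2.79, 3.14, 3.14, 3.14, 3.14].

INTERFACE

Orientations are given as a unit quaternion [x, y, z, w].
In Python, from bench import arm gives the robot as it stands.
- The arm moves only by the tool move_arm, never from a script. Its argument "moves" is a list of rows, each an object with "gripper": the gripper's target within -1 to 1 (fully open at 1, half-way at 0, shut at -1); "xyz": the shift along the tool's x, y, z in cm, a list of three; "angular": the turn, a rotation vector about the tool's x, y, z in rad, a list of three. In form: [{"gripper": gripper, "xyz": [dx, dy, dz], "angular": [wx, wy, wz]}, ...]. A call has 1 to 10 rows; each row is the pose to reach, as a shift and turn from the pose commanded when the call began, along the tool's axes at that moment; what a row does not reach only later rows make up. A row lasts 1/8 s, in which the tool goes at most 62.5 mm and 10.7 degrees, less where a joint would pass 70% of its speed; a pose out of reach is approached as far as the arm can. A call with a gripper value outside its range is refused whole. The fingers move at their own pace and stop on an object; the grip force is fixed at half the most. Time passes only in rows, so rows that repeat a pose let the fingers close. It gives the time, the measured TCP pose, the force and the opening at its end, in the units of the state.
- arm.read_state(): the state, without advancing time (a new reading comes with each control period).
- arm.get_image(name): name is "scene" or "top"; returns (picture, depth): 384x512x3 uint8, blue, green, red; 384x512 float32, mm along the optical axis (not along the pixel's ray), 0 where there is no reading.
- arm.get_calibration(name): a dict with "camera_matrix" (3x3 intrinsics, pixels), "R" (3x3) and "t" (3): a world point X has camera coordinates R X + t. Camera axes: x right, y down, z forward; pixel columns grow to the right and rows downward; lengths in mm; the calibration is good to about 2 mm. A picture is of the moment at which its call begins. get_calibration takes no time and is no camera call.
- arm.job_done(): hands the job in, once; it reports no verdict.
The state is a dict: "clock": time; "joints": joint angles; "joint_vel": joint speeds; "joint_efforts": joint torques, N m; "position": TCP position; "ee_rot": TCP orientation; "contact_force": force on the tool from outside, world axes, zero at the start; "wrist_torque": the same for the moment, N m; "gripper_width": finger opening in mm.
Only numpy, scipy, OpenCV 4.12 (cv2) and the standard library are available. Lean on these libraries where they do the work, as an engineer would, in place of code of your own. Each camera call takes 0.05 s, during which the arm holds its last target. There are 200 camera calls.

## Working session

There is one attempt and no reset: what is moved stays moved. The work goes in short steps, Python scripts to look and compute and a tool call to move; the robot and the scene stay as the last step left them, time stands still between calls to the robot, and variables do not carry over. Pictures are saved under pics/ and viewed, about 8 in all and at most 12, crops included, and the job is handed in when it is done.

Besides the shell and the picture viewer there is one more tool, called after "Request:" as name(argument=value, ...), one argument or row to a line, values as JSON. move_arm: Moves the arm, as the interface text tells. Its arguments: {"type":"object","properties":{"moves":{"type":"array","items":{"type":"object","properties":{"gripper":{"type":"number"},"xyz":{"type":"array","items":{"type":"number"}},"angular":{"type":"array","items":{"type":"number"}}}}}},"required":["moves"]}

```bash
mkdir -p pics; python3 - <<'E'
from bench import arm
import cv2,numpy as np
for n in("scene","top"):
    im,d=arm.get_image(n); cv2.imwrite(f"pics/{n}0.png",im); np.save(f"{n}0.npy",d)
    c=arm.get_calibration(n); print(n,c)
print(arm.read_state())
E
```

```text
scene {'camera_matrix': array([[443.02640108,   0.        , 249.41581088],
       [  0.        , 443.02640108, 195.206292  ],
       [  0.        ,   0.        ,   1.        ]]), 'R': array([[ 0.54601611, -0.83754416, -0.01965173],
       [-0.52120778, -0.32123671, -0.79066392],
       [ 0.65590309,  0.44195787, -0.61193495]]), 't': array([-290.56884677,  411.68958858,  970.84940643])}
top {'camera_matrix': array([[448.07997587,   0.        , 255.74502377],
       [  0.        , 448.07997587, 189.46989688],
       [  0.        ,   0.        ,   1.        ]]), 'R': array([[-7.23190459e-04, -9.99746557e-01, -2.25010947e-02],
       [-9.85258651e-01,  4.56160864e-03, -1.71010474e-01],
       [ 1.71069774e-01,  2.20457251e-02, -9.85012243e-01]]), 't': array([  64.99455413,  637.21744795, 1295.98084186])}
{'clock': 0.1, 'joints': array([-9.36413417e-01,  3.85466993e-01,  6.80924672e-03, -4.15728355e-04,
       -1.19398783e+00, -2.58633093e-01]), 'joint_vel': array([ 0.00082715, -0.00225747,  0.00260006,  0.0016497 , -0.00120811,
        0.00167662]), 'joint_efforts': array([ 3.95705938e-04, -3.93319094e+01,  1.88927758e+01,  4.19792801e+00,
       -2.65009912e-03,  8.62021835e-06]), 'position': array([ 229.17963043, -580.85168665,  190.85984004]), 'ee_rot': array([-1.86696223e-01,  9.82417237e-01,  9.17408221e-04, -2.25002619e-04]), 'contact_force': array([ 0.31874318, -0.7154027 ,  0.17113918]), 'wrist_torque': array([-0.01226956,  0.0231994 , -0.00685039]), 'gripper_width': 85.26945019120052}
```

View pics/top0.png

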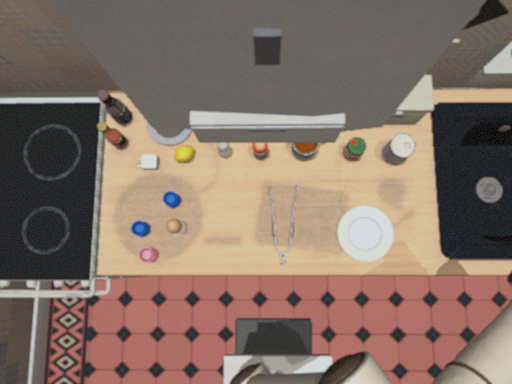

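View pics/scene0.png

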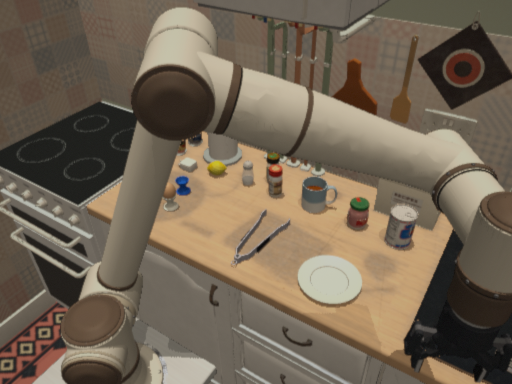

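Top view: tongs have the hinge at about (283,258) and the jaws at (270..296,187), pointing +x. The egg in its white cup is at (175,227), blue cups at (172,199) and (140,228), pink cup at (148,254), and the plate at (366,234). Next I measure these.

```bash
cat > h.py <<'E'
from bench import arm
import cv2,numpy as np
def ray(n,uv,z):
    c=arm.get_calibration(n);R,t,K=c["R"],c["t"],c["camera_matrix"]
    uv=np.atleast_2d(np.asarray(uv,float))
    d=(np.linalg.inv(K)@np.c_[uv,np.ones(len(uv))].T).T@R; o=-R.T@t
    return o+d*((z-o[2])/d[:,2])[:,None]
def proj(n,X):
    c=arm.get_calibration(n); p=(c["R"]@np.atleast_2d(X).T).T+c["t"]; q=(c["camera_matrix"]@p.T).T
    return q[:,:2]/q[:,2:]
def cloud(n,d):
    c=arm.get_calibration(n);v,u=np.mgrid[:384,:512]
    p=np.stack([u,v,np.ones_like(u)],-1)@np.linalg.inv(c["camera_matrix"]).T*d[...,None]
    return (p-c["t"])@c["R"]
E
python3 - <<'E'
from h import *
im=cv2.imread("pics/top0.png");d=np.load("top0.npy");P=cloud("top",d)
print("table z",np.median(P[230:240,220:250,2]))
def st(name,m):
    p=P[m]; print(name,m.sum(),"xy mean",p.mean(0).round(1),"min",p.min(0).round(),"max",p.max(0).round())
hsv=cv2.cvtColor(im,cv2.COLOR_BGR2HSV)
z=P[...,2]-np.median(P[230:240,220:250,2])
v,u=np.mgrid[:384,:512]
def box(a,b,c,e): return (u>=a)&(u<=c)&(v>=b)&(v<=e)
st("egg hi",box(163,215,190,238)&(z>50))
st("egg+cup",box(163,215,190,238)&(z>8))
st("blueA",box(160,190,184,209)&(z>8)); st("blueB",box(128,218,154,238)&(z>8)); st("pink",box(138,244,160,265)&(z>8))
st("plate",box(330,200,400,268)&(z>7)&(z<25))
st("tongs",box(260,178,305,268)&(z>8)); 
print("hood min z", P[:130,100:430,2][d[:130,100:430]>0].min(), P[100:130,260])
s=cv2.resize(im[175:270,125:310],None,fx=4.3,fy=4.3,interpolation=cv2.INTER_CUBIC);cv2.imwrite("pics/crop1.png",s)
sc=cv2.imread("pics/scene0.png");a=cv2.resize(sc[165:225,140:210],None,fx=6,fy=6,interpolation=cv2.INTER_CUBIC);b=cv2.resize(sc[205:275,225:300],None,fx=5,fy=5.143,interpolation=cv2.INTER_CUBIC);cv2.imwrite("pics/crop2.png",np.hstack([a,b]))
E
```

```text
table z 0.29343997821013046
egg hi 195 xy mean [525.7 302.4  89.5] min [406.  34.  51.] max [ 550.  328. 1387.]
egg+cup 215 xy mean [525.7 301.6  83.5] min [406.  34.   9.] max [ 550.  342. 1387.]
blueA 196 xy mean [613.4 325.3  45. ] min [406.  34.   8.] max [ 636.  348. 1387.]
blueB 203 xy mean [523.1 415.   50. ] min [406.  34.   8.] max [ 545.  441. 1387.]
pink 201 xy mean [444.9 392.9  38. ] min [425. 371.   8.] max [466. 415.  55.]
plate 1681 xy mean [ 508.  -267.6   12.6] min [ 404. -372.    7.] max [ 608. -171.   25.]
tongs 297 xy mean [522.3 -16.8  57.2] min [406. -86.   8.] max [ 662.   34. 1387.]
hood min z -45.209890966754934 [[642.0826006   40.96760516 776.93666548]
 [643.13002234  41.05246605 770.29534058]
 [642.33529225  41.07929656 768.39659553]
 [641.96075147  41.11998705 765.36866554]
 [642.97261863  41.20626927 758.62558736]
 [643.05804441  41.26331353 754.2716993 ]
 [642.38345942  41.29598863 751.90697705]
 [643.52132449  41.38927174 744.60893054]
 [643.04079581  41.42961812 741.62609858]
 [642.06019259  41.4535863  739.97824517]
 [642.98959266  41.54266275 733.0373703 ]
 [643.30278375  41.61185652 727.71875276]
 [643.03901107  41.66208054 723.94594938]
 [643.31701063  41.73174429 718.59787017]
 [643.25033309  41.79028199 714.15755636]
 [641.55762349  41.79230619 714.30586019]
 [639.54241932  41.78280844 715.38808004]
 [638.17494646  41.79622056 714.6121737 ]
 [636.48638122  41.79815961 714.76621446]
 [634.77295026  41.7991167  714.99938006]
 [633.40101128  41.8124705  714.22870726]
 [630.94338602  41.78590083 716.68837201]
 [629.06654932  41.78038288 717.44319064]
 [628.19178668  41.81218156 715.18087135]
 [626.65484106  41.81938373 714.90753882]
 [627.02813715  41.89922846 708.76810529]
 [623.35379316  41.825085   715.06336915]
 [622.38883454  41.85432034 713.01211562]
 [620.87082831  41.86237227 712.67077097]
 [620.12194137  41.90063568 709.8942843 ]]
```

View pics/crop1.png

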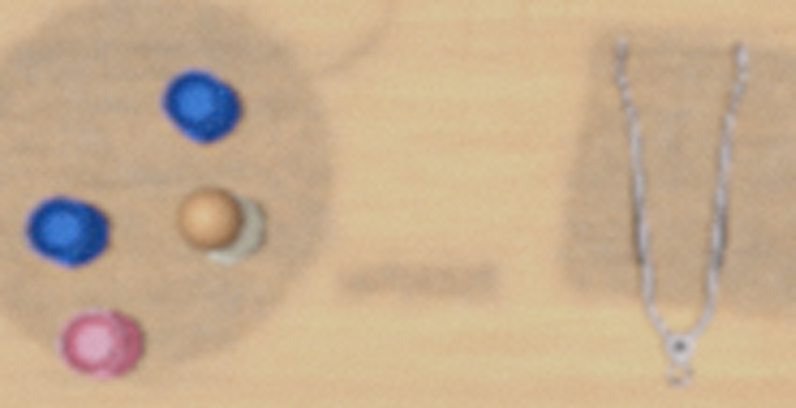

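View pics/crop2.png

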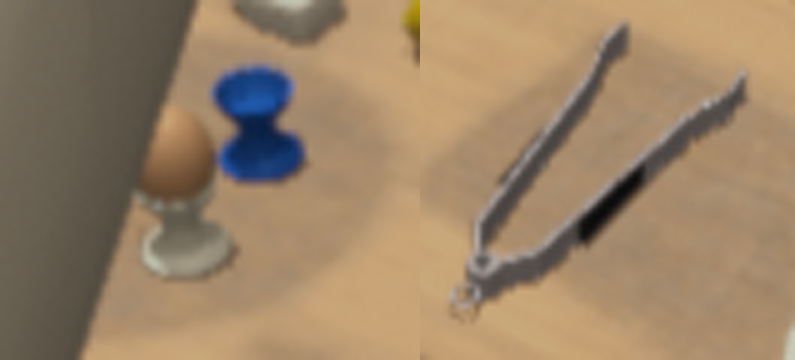

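Crop 1 shows the hinge at (679,346), jaw tips at (622,42) and (741,46), and the egg on the white cup at (210,218). In crop 2 the egg's left side is hidden by the arm and the tongs lie flat. Now the accurate positions.

```bash
python3 - <<'E'
from h import *
im=cv2.imread("pics/top0.png");d=np.load("top0.npy");P=cloud("top",d)
hsv=cv2.cvtColor(im,cv2.COLOR_BGR2HSV).astype(int); z=P[...,2]; v,u=np.mgrid[:384,:512]
def box(a,b,c,e): return (u>=a)&(u<=c)&(v>=b)&(v<=e)&(d>0)
f=lambda U:(np.array(U,float)+.5)/4.3-.5+[125,175]
h,l,r=[ray("top",f(q),22)[0] for q in((679,346),(622,42),(741,46))]
m=(l+r)/2;a=(m-h)[:2];print("hinge",h,"tips",l,r,"len",np.linalg.norm(a),"heading",np.arctan2(a[1],a[0]),"gap",np.linalg.norm(l-r))
# tongs by depth: centreline fit
T=box(260,178,305,250)&(z>9)&(z<40); q=P[T]; print(len(q), "z",np.percentile(q[:,2],[5,50,95]))
for lo in range(400,600,20):
    s=q[(q[:,0]>=lo)&(q[:,0]<lo+20)]; L=s[s[:,1]>-20];Rr=s[s[:,1]<=-20]
    print(lo,len(L),len(Rr),np.median(L[:,1]).round(1) if len(L) else 0,np.median(Rr[:,1]).round(1) if len(Rr) else 0)
e=box(160,212,185,236)&(hsv[...,0]<16)&(hsv[...,1]>95)&(z>40)
print("egg px",e.sum(),u[e].mean(),v[e].mean(),"egg",ray("top",(u[e].mean(),v[e].mean()),66), P[e].max(0))
for n,b in(("A",(160,190,184,209)),("B",(128,218,154,238)),("pink",(138,244,160,265))):
    mk=box(*b)&(z>8);top=mk&(z>40);print(n,P[top].mean(0),P[mk].min(0),P[mk].max(0))
pl=box(330,200,400,268)&(z>7)&(z<30)&(hsv[...,1]<60)
c,_=cv2.findContours(pl.astype(np.uint8),0,2);c=max(c,key=cv2.contourArea)[:,0]
W=ray("top",c,15)[:,:2];print("plate",cv2.minEnclosingCircle(W.astype(np.float32)),W.mean(0))
E
```

```text
hinge [442.27932121 -16.47999566  22.        ] tips [659.02114038  22.15463103  22.        ] [655.67852032 -63.33617918  22.        ] len 215.10979150435867 heading -0.019111304224076985 gap 85.55613209748118
223 z [14.72093763 21.09109969 26.7412296 ]
400 0 0 0 0
420 0 0 0 0
440 2 2 -1.5 -31.7
460 13 12 2.9 -36.5
480 8 11 5.8 -39.7
500 17 15 8.7 -43.1
520 14 16 10.0 -46.2
540 12 13 13.0 -46.8
560 12 10 14.2 -49.8
580 7 10 14.2 -50.4
egg px 125 173.704 225.44 egg [[528.50169378 306.37927989  66.        ]] [547.30275287 322.87368289  98.32309771]
A [614.89315482 329.28733502  45.64323399] [591.28512584 303.95133439   8.11956156] [635.59083877 348.45963421  53.75354824]
B [524.17568478 421.16639007  45.98730173] [501.48934232 394.32623563   8.05874678] [544.63303941 440.60141779  54.41623052]
pink [446.11202212 395.17787501  46.21180278] [424.66318214 371.49283175   8.09871213] [465.95307432 414.79069481  55.36042743]
plate ((508.74786376953125, -267.020263671875), 84.41770935058594) [ 505.2627755  -266.76676387]
```

```bash
cat >> h.py <<'E'
from scipy.spatial.transform import Rotation as Ro
def delta(x,y,z,hd):
    "tool-frame shift (cm) and turn to put TCP at x,y,z with tongs heading hd, tool down"
    s=arm.read_state();R0=Ro.from_quat(s["ee_rot"]);c,n=np.cos(hd),np.sin(hd)
    Rt=Ro.from_matrix(np.array([[-c,-n,0],[-n,c,0],[0,0,-1]]))
    print("t",round(s["clock"],2),"pos",s["position"].round(1),"w",round(s["gripper_width"],1),"F",s["contact_force"].round(1),"j",s["joints"].round(2))
    print("xyz cm",(R0.inv().apply(np.array([x,y,z])-s["position"])/10).round(2),"ang",(R0.inv()*Rt).as_rotvec().round(3))
E
python3 - <<'E'
from h import *
delta(532,-17.5,110,-.014)
E
```

```text
t 0.1 pos [ 229.2 -580.9  190.9] w 85.3 F [ 0.3 -0.7  0.2] j [-0.94  0.39  0.01 -0.   -1.19 -0.26]
xyz cm [-48.84  41.28   8.16] ang [ 0.002 -0.     0.39 ]
```

Request:
move_arm(
  moves=[
    {"gripper": 1,"xyz": [-16,14,2],"angular": [0,0,0.13]},
    {"gripper": 1,"xyz": [-48.8,41.3,8.2],"angular": [0,0,0.39]},
    {"gripper": 1,"xyz": [-48.8,41.3,8.2],"angular": [0,0,0.39]},
    {"gripper": 1,"xyz": [-48.8,41.3,8.2],"angular": [0,0,0.39]},
    {"gripper": 1,"xyz": [-48.8,41.3,8.2],"angular": [0,0,0.39]},
    {"gripper": 1,"xyz": [-48.8,41.3,8.2],"angular": [0,0,0.39]},
    {"gripper": 1,"xyz": [-48.8,41.3,8.2],"angular": [0,0,0.39]},
    {"gripper": 1,"xyz": [-48.8,41.3,8.2],"angular": [0,0,0.39]},
    {"gripper": 1,"xyz": [-48.8,41.3,8.2],"angular": [0,0,0.39]},
    {"gripper": 1,"xyz": [-48.8,41.3,8.2],"angular": [0,0,0.39]},
  ],
)

```text
clock: 1.35
position: [520.9, -37.0, 112.6]
ee_rot: [0.007, 1.0, -0.0, -0.0]
contact_force: [1.3, 0.3, 1.0]
gripper_width: 85.4
```

Request:
move_arm(
  moves=[
    {"gripper": 1,"xyz": [0,0,0],"angular": [0,0,0]},
    {"gripper": 1,"xyz": [0,0,0],"angular": [0,0,0]},
  ],
)

```text
clock: 1.6
position: [519.9, -38.9, 112.4]
ee_rot: [0.007, 1.0, -0.0, -0.001]
contact_force: [0.5, -0.1, 0.2]
gripper_width: 85.3
```

```bash
python3 - <<'E'
from h import *
delta(532,-17.5,110,-.014)
for n in("scene","top"):
    im,d=arm.get_image(n); cv2.imwrite(f"pics/{n}1.png",im); np.save(f"{n}1.npy",d)
im=cv2.imread("pics/scene1.png");t=cv2.imread("pics/top1.png")
print(proj("scene",[(532,-17,0),(528,306,66),(444,-17,22)]),proj("top",[(532,-17,0)]))
a=cv2.resize(im[150:290,140:320],(600,467),interpolation=cv2.INTER_CUBIC);cv2.imwrite("pics/crop3.png",a)
E
```

```text
t 1.6 pos [519.9 -38.9 112.4] w 85.3 F [ 0.5 -0.1  0.2] j [ 0.24  0.29 -0.36 -0.   -0.93 -1.82]
xyz cm [-1.18  2.16  0.24] ang [-0.    -0.002  0.   ]
[[254.19286204 242.42594912]
 [167.88432523 190.81675525]
 [237.16059162 255.29756886]] [[282.11556593 225.9797419 ]]
```

View pics/crop3.png

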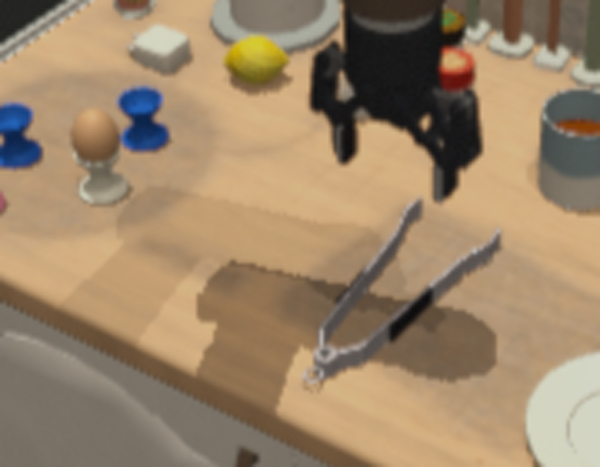

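Request:
move_arm(
  moves=[
    {"gripper": 1,"xyz": [-1.2,2.15,0.2],"angular": [0,0,0]},
    {"gripper": 1,"xyz": [-1.2,2.15,0.2],"angular": [0,0,0]},
    {"gripper": 1,"xyz": [-1.2,2.15,4],"angular": [0,0,0]},
    {"gripper": 1,"xyz": [-1.2,2.15,7],"angular": [0,0,0]},
    {"gripper": 1,"xyz": [-1.2,2.15,7],"angular": [0,0,0]},
    {"gripper": 1,"xyz": [-1.2,2.15,7],"angular": [0,0,0]},
  ],
)

```text
clock: 2.45
position: [533.8, -17.7, 44.1]
ee_rot: [0.007, 1.0, 0.0, 0.001]
contact_force: [-0.3, 0.4, 0.5]
gripper_width: 85.3
```

```bash
python3 - <<'E'
from h import *
delta(532,-17.5,-3,-.014)
E
```

```text
t 2.45 pos [533.8 -17.7  44.1] w 85.3 F [-0.3  0.4  0.5] j [ 0.27  0.39 -0.41  0.   -0.77 -1.86]
xyz cm [0.19 0.02 4.71] ang [0.    0.002 0.   ]
```

Request:
move_arm(
  moves=[
    {"gripper": 1,"xyz": [0.2,0,2],"angular": [0,0,0]},
    {"gripper": 1,"xyz": [0.2,0,3.5],"angular": [0,0,0]},
    {"gripper": 1,"xyz": [0.2,0,4.5],"angular": [0,0,0]},
    {"gripper": 1,"xyz": [0.2,0,4.6],"angular": [0,0,0]},
    {"gripper": 1,"xyz": [0.2,0,4.6],"angular": [0,0,0]},
  ],
)

```text
clock: 3.08
position: [531.3, -17.6, -2.7]
ee_rot: [0.007, 1.0, 0.0, 0.0]
contact_force: [-0.3, 0.2, 0.1]
gripper_width: 85.5
```

Request:
move_arm(
  moves=[
    {"gripper": 0.6,"xyz": [0,0,0],"angular": [0,0,0]},
    {"gripper": 0.5,"xyz": [0,0,0],"angular": [0,0,0]},
    {"gripper": 0.4,"xyz": [0,0,0],"angular": [0,0,0]},
    {"gripper": 0.4,"xyz": [0,0,0],"angular": [0,0,0]},
    {"gripper": 0.4,"xyz": [0,0,0],"angular": [0,0,0]},
    {"gripper": 0.4,"xyz": [0,0,0],"angular": [0,0,0]},
  ],
)

```text
clock: 3.82
position: [530.8, -17.7, -3.0]
ee_rot: [0.007, 1.0, -0.0, -0.0]
contact_force: [-0.6, -0.3, -0.9]
gripper_width: 59.9
```

Request:
move_arm(
  moves=[
    {"gripper": 0.36,"xyz": [0,0,0],"angular": [0,0,0]},
    {"gripper": 0.36,"xyz": [0,0,-0.5],"angular": [0,0,0]},
    {"gripper": 0.36,"xyz": [0,0,-1.5],"angular": [0,0,0]},
    {"gripper": 0.36,"xyz": [0,0,-4],"angular": [0,0,0]},
    {"gripper": 0.36,"xyz": [0,0,-7],"angular": [0,0,0]},
    {"gripper": 0.36,"xyz": [0,0,-10],"angular": [0,0,0]},
    {"gripper": 0.36,"xyz": [0,0,-10],"angular": [0,0,0]},
    {"gripper": 0.36,"xyz": [0,0,-10],"angular": [0,0,0]},
  ],
)

```text
clock: 4.82
position: [530.3, -17.7, 96.9]
ee_rot: [0.007, 1.0, 0.0, -0.0]
contact_force: [-0.6, -0.7, -0.6]
gripper_width: 58.0
```

```bash
python3 - <<'E'
from h import *
h=.5; c,s=np.cos(h),np.sin(h); e=np.array([528,306])
g=e-(110+100)*np.array([c,s]); print(g)
delta(g[0],g[1],100,h)
for n in("scene","top"):
    im,d=arm.get_image(n); cv2.imwrite(f"pics/{n}2.png",im); np.save(f"{n}2.npy",d)
a=cv2.resize(cv2.imread("pics/scene2.png")[130:280,190:350],(640,600),interpolation=cv2.INTER_CUBIC);cv2.imwrite("pics/crop4.png",a)
E
```

```text
[343.707662   205.32063689]
t 4.83 pos [530.3 -17.7  96.9] w 58.0 F [-0.6 -0.7 -0.6] j [ 0.27  0.32 -0.36 -0.   -0.9  -1.86]
xyz cm [18.98 22.03 -0.3 ] ang [ 0.    -0.    -0.515]
```

View pics/crop4.png

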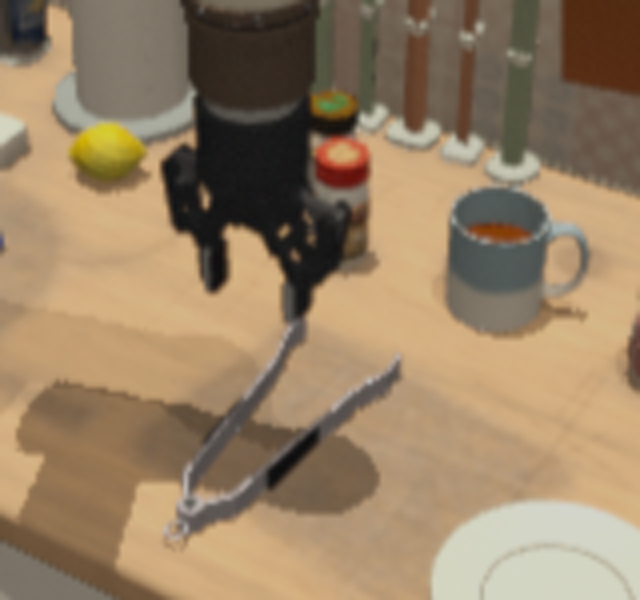

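The lift failed: the tongs still lie on the worktop. I check where the fingertips actually sit and whether the tongs moved.

```bash
python3 - <<'E'
from h import *
for k in(1,2):
    st=np.load(f"scene{k}.npy");P=cloud("scene",st);ok=(st>0)
    c=(529,-18) if k==2 else (520,-39); 
    m=ok&(abs(P[...,0]-c[0])<30)&(abs(P[...,1]-c[1])<70)&(P[...,2]>60)&(P[...,2]<200)
    q=P[m]; 
    for L in(1,-1):
        s=q[(q[:,1]-c[1])*L>10]; 
        print(k,"finger",L,len(s),"low z",np.sort(s[:,2])[:8].round(1), "tip y",s[s[:,2]<s[:,2].min()+15][:,1].round(0).min(),s[s[:,2]<s[:,2].min()+15][:,1].max().round(0))
a=cv2.imread("pics/scene1.png").astype(int);b=cv2.imread("pics/scene2.png").astype(int)
for im in(a,b):
    m=(im.max(2)<60);m[:225]=0;m[275:]=0;m[:,:225]=0;m[:,300:]=0;v,u=np.nonzero(m);print("dark pad px",len(u),u.mean(),v.mean(), u.min(),u.max(),v.min(),v.max())
sa=a[235:275,225:245].astype(np.float32).mean(2);sb=b[200:275,220:300].astype(np.float32).mean(2)
print(cv2.phaseCorrelate(a[205:275,225:300].astype(np.float32).mean(2),b[205:275,225:300].astype(np.float32).mean(2)))
E
```

```text
1 finger 1 73 low z [167.6 167.9 168.5 168.8 168.9 170.5 171.8 171.8] tip y 2.0 16.0
1 finger -1 69 low z [164.6 165.7 165.9 169.9 170.8 171.1 173.  173.2] tip y -96.0 -81.0
2 finger 1 151 low z [141.4 144.8 145.3 145.5 145.5 146.1 146.4 147.2] tip y 10.0 25.0
2 finger -1 142 low z [141.4 144.8 145.7 146.6 147.  149.7 150.7 152.2] tip y -61.0 -48.0
dark pad px 65 262.67692307692306 244.15384615384616 257 269 237 251
dark pad px 65 262.55384615384617 244.26153846153846 257 269 237 251
((0.7662251900311503, -0.4730199347551789), 0.4401030194317853)
```

```bash
python3 - <<'E'
from h import *
print(proj("scene",[(520,4,112),(520,-82,112),(520,4,125),(520,-82,125),(520,4,145),(520,-82,145)]).round(1))
print(proj("scene",[(530,11,97),(530,-47,97),(530,11,104),(530,-47,104),(530,11,125),(530,-47,125)]).round(1))
for k,pts in((1,[(243,194),(272,205)]),(2,[(242,199),(263,206)])):
    d=np.load(f"scene{k}.npy");P=cloud("scene",d)
    for u,v in pts: print(k,u,[(P[v+i,u].round(0).tolist()) for i in range(-6,7,2)])
s=arm.read_state();print(s["position"],s["ee_rot"],arm.grasp_offset)
d=np.load("top1.npy");P=cloud("top",d)
E
```

```text
[[245.1 213.3]
 [271.4 224. ]
 [245.  209.7]
 [271.4 220.4]
 [244.8 204.2]
 [271.5 214.7]]
[[245.1 214.6]
 [262.4 221.6]
 [245.  212.7]
 [262.4 219.7]
 [244.9 207. ]
 [262.4 214. ]]
1 243 [[513.0, 3.0, 206.0], [515.0, 5.0, 197.0], [514.0, 4.0, 191.0], [512.0, 3.0, 186.0], [512.0, 4.0, 179.0], [512.0, 4.0, 172.0], [684.0, 124.0, -1.0]]
1 272 [[508.0, -90.0, 210.0], [511.0, -88.0, 201.0], [513.0, -87.0, 193.0], [514.0, -86.0, 184.0], [513.0, -87.0, 179.0], [514.0, -87.0, 171.0], [513.0, -88.0, 166.0]]
2 242 [[523.0, 14.0, 177.0], [522.0, 13.0, 172.0], [520.0, 12.0, 167.0], [524.0, 16.0, 155.0], [521.0, 13.0, 152.0], [519.0, 12.0, 146.0], [657.0, 110.0, 2.0]]
2 263 [[518.0, -57.0, 186.0], [523.0, -53.0, 175.0], [523.0, -53.0, 168.0], [521.0, -54.0, 163.0], [522.0, -54.0, 155.0], [525.0, -52.0, 145.0], [643.0, 21.0, 21.0]]
[529.94684959 -17.84224589  96.07489691] [ 7.22599379e-03  9.99973368e-01 -1.57185571e-04 -1.01203449e-03] 18.700000000000003
```

The depth images show the fingertips about 45 mm above the reported TCP height, so the fingers never reached the tongs (no contact force, nothing moved). I go back down with the gripper open, watching the force and measuring tip height with the camera.

Request:
move_arm(
  moves=[
    {"gripper": 1,"xyz": [-0.1,0,0],"angular": [0,0,0]},
    {"gripper": 1,"xyz": [-0.1,0,0],"angular": [0,0,0]},
    {"gripper": 1,"xyz": [-0.1,0,3],"angular": [0,0,0]},
    {"gripper": 1,"xyz": [-0.1,0,6],"angular": [0,0,0]},
    {"gripper": 1,"xyz": [-0.1,0,9],"angular": [0,0,0]},
    {"gripper": 1,"xyz": [-0.1,0,10.5],"angular": [0,0,0]},
    {"gripper": 1,"xyz": [-0.1,0,11.5],"angular": [0,0,0]},
    {"gripper": 1,"xyz": [-0.1,0,11.5],"angular": [0,0,0]},
  ],
)

```text
clock: 5.92
position: [531.9, -17.7, -18.2]
ee_rot: [0.007, 1.0, -0.0, -0.0]
contact_force: [0.2, 0.6, 0.2]
gripper_width: 85.3
```

```bash
python3 - <<'E'
from h import *
im,d=arm.get_image("scene"); cv2.imwrite("pics/scene3.png",im); np.save("scene3.npy",d)
delta(532,-17.5,-40,-.014)
a=cv2.resize(im[180:280,215:315],(600,600),interpolation=cv2.INTER_CUBIC);cv2.imwrite("pics/crop5.png",a)
P=cloud("scene",d)
dark=(im.max(2)<70)&(d>0)
for nm,y0,y1 in(("L",15,50),("R",-85,-52)):
    m=dark&(abs(P[...,0]-525)<25)&(P[...,1]>y0)&(P[...,1]<y1)&(P[...,2]>-5)
    print(nm,m.sum(),np.sort(P[m][:,2])[:10].round(1))
E
```

```text
t 5.97 pos [532.3 -17.6 -17.6] w 85.6 F [0.5 0.  0.2] j [ 0.27  0.48 -0.47  0.   -0.62 -1.86]
xyz cm [0.03 0.01 2.24] ang [0.    0.001 0.   ]
L 176 [38.8 39.3 40.6 41.4 43.7 44.8 45.6 46.  47.4 48.1]
R 466 [ 7.7 14.9 18.4 38.5 39.7 40.2 41.8 44.3 46.6 47. ]
```

View pics/crop5.png

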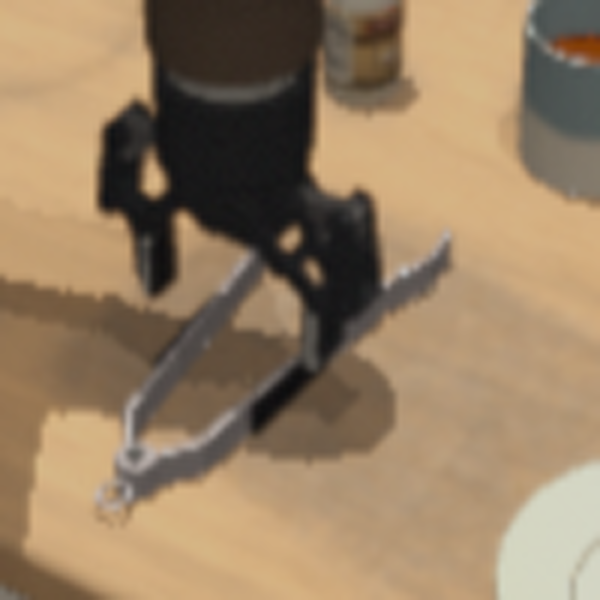

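Fingertips are at z≈38 with TCP z=-17.6, so the tip sits about 55 mm above the TCP when open. I descend 2.4 cm more.

Request:
move_arm(
  moves=[
    {"gripper": 1,"xyz": [0,0,1],"angular": [0,0,0]},
    {"gripper": 1,"xyz": [0,0,1.8],"angular": [0,0,0]},
    {"gripper": 1,"xyz": [0,0,2.4],"angular": [0,0,0]},
    {"gripper": 1,"xyz": [0,0,2.4],"angular": [0,0,0]},
    {"gripper": 1,"xyz": [0,0,2.4],"angular": [0,0,0]},
  ],
)

```text
clock: 6.6
position: [532.0, -17.7, -42.0]
ee_rot: [0.007, 1.0, -0.0, 0.0]
contact_force: [0.4, -0.0, -1.1]
gripper_width: 85.3
```

Request:
move_arm(
  moves=[
    {"gripper": 0.6,"xyz": [0,0,0],"angular": [0,0,0]},
    {"gripper": 0.5,"xyz": [0,0,0],"angular": [0,0,0]},
    {"gripper": 0.4,"xyz": [0,0,0],"angular": [0,0,0]},
    {"gripper": 0.36,"xyz": [0,0,0],"angular": [0,0,0]},
    {"gripper": 0.36,"xyz": [0,0,0],"angular": [0,0,0]},
    {"gripper": 0.36,"xyz": [0,0,0],"angular": [0,0,0]},
  ],
)

```text
clock: 7.35
position: [532.8, -17.6, -40.8]
ee_rot: [0.007, 1.0, 0.0, 0.001]
contact_force: [-0.7, -0.1, 6.9]
gripper_width: 57.8
```

```bash
python3 - <<'E'
from h import *
print(arm.read_state())
im,d=arm.get_image("scene"); cv2.imwrite("pics/scene4.png",im); np.save("scene4.npy",d)
P=cloud("scene",d)
dark=(im.max(2)<70)&(d>0)
for nm,y0,y1 in(("L",8,40),("R",-75,-45)):
    m=dark&(abs(P[...,0]-525)<15)&(P[...,1]>y0)&(P[...,1]<y1)&(P[...,2]>-5)
    print(nm,m.sum(),np.sort(P[m][:,2])[:10].round(1))
E
```

```text
{'clock': 7.35, 'joints': array([ 2.71693812e-01,  5.18334974e-01, -4.81867141e-01,  8.93456561e-04,
       -5.68413688e-01, -1.85679066e+00]), 'joint_vel': array([-9.88533464e-06, -1.94215210e-03, -1.36818910e-03, -1.60820864e-04,
        2.02916353e-03, -4.72863885e-04]), 'joint_efforts': array([ 2.25414592e-01, -3.47462904e+01,  1.00956488e+01,  1.96940616e+00,
        2.41833804e-01, -5.47384334e-03]), 'position': array([532.82727824, -17.61694697, -40.80283129]), 'ee_rot': array([6.77398489e-03, 9.99976433e-01, 6.85106037e-05, 1.11445120e-03]), 'contact_force': array([-0.67220759, -0.05136945,  6.85312099]), 'wrist_torque': array([-0.11475422,  0.16903841, -0.00293215]), 'gripper_width': 57.81344899953366}
L 158 [15.3 19.6 21.2 22.1 22.2 22.7 22.9 23.3 24.4 25. ]
R 480 [ 8.6 10.6 10.7 12.6 14.3 14.9 15.  15.8 16.1 16.1]
```

The 6.9 N upward force means the tips just brush the worktop, so the fingers straddle the tongs at full depth. Lift.

Request:
move_arm(
  moves=[
    {"gripper": 0.36,"xyz": [0,0,-0.2],"angular": [0,0,0]},
    {"gripper": 0.36,"xyz": [0,0,-1],"angular": [0,0,0]},
    {"gripper": 0.36,"xyz": [0,0,-3],"angular": [0,0,0]},
    {"gripper": 0.36,"xyz": [0,0,-6],"angular": [0,0,0]},
    {"gripper": 0.36,"xyz": [0,0,-10],"angular": [0,0,0]},
    {"gripper": 0.36,"xyz": [0,0,-10],"angular": [0,0,0]},
    {"gripper": 0.36,"xyz": [0,0,-10],"angular": [0,0,0]},
  ],
)

```text
clock: 8.28
position: [530.9, -17.7, 57.5]
ee_rot: [0.007, 1.0, 0.0, -0.001]
contact_force: [-0.6, -0.3, -2.0]
gripper_width: 58.4
```

```bash
python3 - <<'E'
from h import *
delta(343.7,205.3,58,.5)
for n in("scene","top"):
    im,d=arm.get_image(n); cv2.imwrite(f"pics/{n}5.png",im); np.save(f"{n}5.npy",d)
a=cv2.resize(cv2.imread("pics/scene5.png")[140:260,205:325],(500,500),interpolation=cv2.INTER_CUBIC);
b=cv2.resize(cv2.imread("pics/top5.png")[170:270,255:315],(300,500),interpolation=cv2.INTER_CUBIC);cv2.imwrite("pics/crop6.png",np.hstack([a,b]))
P=cloud("top",d); m=(P[...,0]>600)&(P[...,0]<680)&(P[...,1]>-80)&(P[...,1]<40)&(P[...,2]>40)&(P[...,2]<200);print(m.sum(),P[m].mean(0),P[m].max(0))
E
```

```text
t 8.28 pos [530.9 -17.7  57.5] w 58.4 F [-0.6 -0.3 -2. ] j [ 0.27  0.37 -0.4  -0.   -0.8  -1.86]
xyz cm [ 1.905e+01  2.202e+01 -2.000e-02] ang [ 0.001 -0.001 -0.515]
38 [636.93921047 -11.6754354  117.31603902] [658.52563818  23.69453691 126.42916639]
```

View pics/crop6.png

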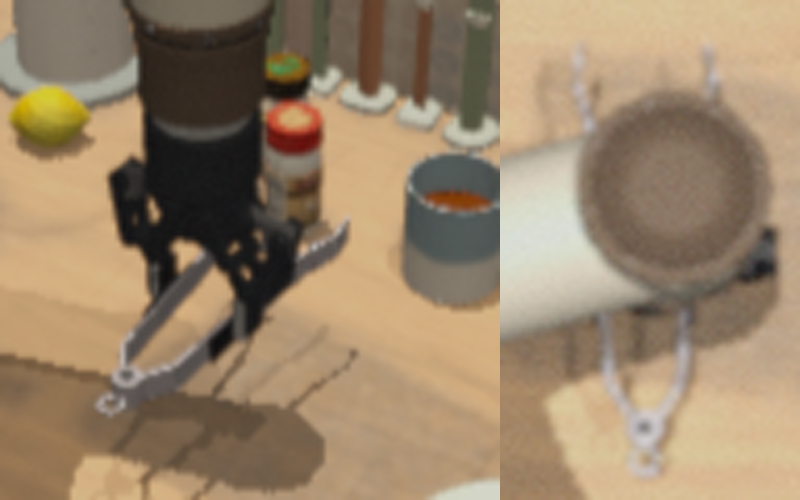

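Tongs are lifted, level, and held near the pads. Now I measure the hinge and tips relative to the TCP.

```bash
python3 - <<'E'
from h import *
d=np.load("top5.npy");P=cloud("top",d);s=arm.read_state();print(s["position"])
f=lambda U:(np.array(U,float)-[500,0]+.5)/5-.5+[255,170]
h,l,r=[ray("top",f(q),120)[0] for q in((645,428),(578,45),(708,45))]
print(h,l,r,(l+r)/2-h,np.linalg.norm(l-r))
m=(P[...,0]>410)&(P[...,0]<470)&(P[...,1]>-40)&(P[...,1]<10)&(P[...,2]>40);print("hinge depth z",m.sum(),np.percentile(P[m][:,2],[10,50,90]).round(1),P[m].mean(0))
m=(P[...,0]>600)&(P[...,0]<680)&(P[...,1]>-80)&(P[...,1]<40)&(P[...,2]>80)&(P[...,2]<200);print("jaw",np.percentile(P[m][:,2],[10,50,90]).round(1))
d=np.load("scene5.npy");P=cloud("scene",d)
m=(P[...,0]>600)&(P[...,0]<680)&(P[...,1]>-80)&(P[...,1]<40)&(P[...,2]>60)&(P[...,2]<200);print("jaw sc",np.percentile(P[m][:,2],[5,50,95]).round(1),m.sum())
m=(P[...,0]>410)&(P[...,0]<470)&(P[...,1]>-40)&(P[...,1]<10)&(P[...,2]>60)&(P[...,2]<150);print("hinge sc",np.percentile(P[m][:,2],[5,50,95]).round(1),m.sum())
E
```

```text
[530.56700957 -17.90824101  56.67971842]
[439.35454938 -15.89478934 120.        ] [657.79725741  20.18435655 120.        ] [657.40891175 -54.57594465 120.        ] [218.2485352   -1.30100472   0.        ] 74.76130982751302
hinge depth z 90 [109.7 118.6 122.7] [442.1951353  -15.18791665 117.29150874]
jaw [108.9 118.7 123.1]
jaw sc [101.8 112.  122.5] 81
hinge sc [100.3 113.1 122. ] 161
```

Request:
move_arm(
  moves=[
    {"gripper": 0.36,"xyz": [2,2.5,0],"angular": [0,0,-0.05]},
    {"gripper": 0.36,"xyz": [4.5,5,0],"angular": [0,0,-0.12]},
    {"gripper": 0.36,"xyz": [7,8,0],"angular": [0,0,-0.19]},
    {"gripper": 0.36,"xyz": [9.5,11,0],"angular": [0,0,-0.26]},
    {"gripper": 0.36,"xyz": [12,14,0],"angular": [0,0,-0.33]},
    {"gripper": 0.36,"xyz": [14.5,17,0],"angular": [0,0,-0.4]},
    {"gripper": 0.36,"xyz": [17,19.5,0],"angular": [0,0,-0.46]},
    {"gripper": 0.36,"xyz": [18.5,21.3,0],"angular": [0,0,-0.5]},
    {"gripper": 0.36,"xyz": [19,22,0],"angular": [0,0,-0.515]},
    {"gripper": 0.36,"xyz": [19,22,0],"angular": [0,0,-0.515]},
  ],
)

```text
clock: 9.62
position: [344.7, 204.9, 57.5]
ee_rot: [-0.248, 0.969, -0.0, -0.0]
contact_force: [0.2, -0.0, -0.8]
gripper_width: 58.1
```

Request:
move_arm(
  moves=[
    {"gripper": 0.36,"xyz": [0,0,1],"angular": [0,0,0]},
    {"gripper": 0.36,"xyz": [0,0,3],"angular": [0,0,0]},
    {"gripper": 0.36,"xyz": [0,0,4.3],"angular": [0,0,0]},
    {"gripper": 0.36,"xyz": [0,0,4.3],"angular": [0,0,0]},
    {"gripper": 0.36,"xyz": [0,0,4.3],"angular": [0,0,0]},
  ],
)

```text
clock: 10.25
position: [345.3, 204.8, 15.0]
ee_rot: [-0.247, 0.969, -0.0, 0.0]
contact_force: [0.3, -0.3, -1.3]
gripper_width: 58.1
```

```bash
python3 - <<'E'
from h import *
h=.5;c,s=np.cos(h),np.sin(h)
g=np.array([528,306])-110*np.array([c,s])-1.2*np.array([-s,c]);print(g)
delta(g[0],g[1],13.5,h)
for n in("scene","top"):
    im,d=arm.get_image(n); cv2.imwrite(f"pics/{n}6.png",im); np.save(f"{n}6.npy",d)
    if n=="top":t=im
    else:sc=im
b=cv2.resize(t[190:290,155:255],(400,400),interpolation=cv2.INTER_CUBIC)
a=cv2.resize(sc[150:250,120:220],(400,400),interpolation=cv2.INTER_CUBIC);cv2.imwrite("pics/crop7.png",np.hstack([a,b]))
E
```

```text
[432.04122884 252.21009168]
t 10.25 pos [345.3 204.8  15. ] w 58.1 F [ 0.3 -0.3 -1.3] j [ 0.94  0.25 -0.75  0.   -0.57 -2.02]
xyz cm [-9.88  0.    0.15] ang [-0.  0. -0.]
```

View pics/crop7.png

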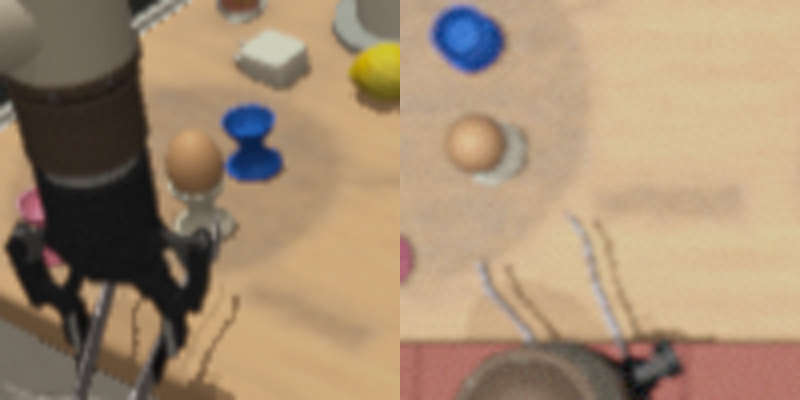

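The open jaws point at the egg. Tips in the right-hand crop are at (482,263) and (572,215), the egg at (476,143). I check alignment in this one view.

```bash
python3 - <<'E'
from h import *
f=lambda U:(np.array(U,float)-[400,0]+.5)/4-.5+[155,190]
l,r=[ray("top",f(q),77)[0] for q in((482,263),(571,215))]
im=cv2.imread("pics/top6.png");d=np.load("top6.npy");P=cloud("top",d);hsv=cv2.cvtColor(im,cv2.COLOR_BGR2HSV).astype(int);v,u=np.mgrid[:384,:512]
e=(u>160)&(u<185)&(v>212)&(v<236)&(hsv[...,0]<16)&(hsv[...,1]>95)&(P[...,2]>40)
eg=ray("top",(u[e].mean(),v[e].mean()),66)[0];print(l,r,eg)
s=arm.read_state()["position"];hd=.5;c,n=np.cos(hd),np.sin(hd)
for nm,p in(("l",l),("r",r),("mid",(l+r)/2),("egg",eg)):
    q=p[:2]-s[:2];print(nm,"along",(q@[c,n]).round(1),"lat",(q@[-n,c]).round(1))
# jaw points by depth
m=(P[...,2]>45)&(P[...,2]<100)&(P[...,0]>400)&(P[...,0]<480)&(P[...,1]>200)&(P[...,1]<340);q=P[m][:,:2]-s[:2];al=q@[c,n];la=q@[-n,c]
for a in(90,100,110,118,125):
    k=abs(al-a)<6;print(a,np.round(la[k&(la>0)].mean(),1),np.round(la[k&(la<0)].mean(),1),k.sum(),P[m][k][:,2].max().round(1))
E
```

```text
[440.39129665 297.28369731  77.        ] [474.93666236 233.17435931  77.        ] [528.7380198  306.70102377  66.        ]
l along 127.5 lat 35.3
r along 127.1 lat -37.5
mid along 127.3 lat -1.1
egg along 209.6 lat 1.2
90 35.9 -33.0 17 85.1
100 39.0 -35.9 17 83.4
110 39.9 -37.7 16 84.8
118 38.9 -36.5 15 84.8
125 38.5 -35.6 13 81.1
```

Request:
move_arm(
  moves=[
    {"gripper": 0.36,"xyz": [-1,0.1,0.1],"angular": [0,0,0]},
    {"gripper": 0.36,"xyz": [-3,0.1,0.1],"angular": [0,0,0]},
    {"gripper": 0.36,"xyz": [-5,0.1,0.1],"angular": [0,0,0]},
    {"gripper": 0.36,"xyz": [-6.5,0.1,0.1],"angular": [0,0,0]},
    {"gripper": 0.36,"xyz": [-8,0.1,0.1],"angular": [0,0,0]},
    {"gripper": 0.36,"xyz": [-9.2,0.1,0.1],"angular": [0,0,0]},
    {"gripper": 0.36,"xyz": [-9.9,0.1,0.1],"angular": [0,0,0]},
    {"gripper": 0.36,"xyz": [-9.9,0.1,0.1],"angular": [0,0,0]},
    {"gripper": 0.36,"xyz": [-9.9,0.1,0.1],"angular": [0,0,0]},
  ],
)

```text
clock: 11.48
position: [430.8, 253.0, 13.8]
ee_rot: [-0.248, 0.969, -0.0, -0.0]
contact_force: [-0.2, 0.9, -0.4]
gripper_width: 57.8
```

```bash
python3 - <<'E'
from h import *
delta(432,252,13.5,.5)
for n in("scene","top"):
    im,d=arm.get_image(n); cv2.imwrite(f"pics/{n}7.png",im); np.save(f"{n}7.npy",d)
    if n=="top":t=im
    else:sc=im
b=cv2.resize(t[190:270,140:220],(400,400),interpolation=cv2.INTER_CUBIC)
a=cv2.resize(sc[150:230,130:210],(400,400),interpolation=cv2.INTER_CUBIC);cv2.imwrite("pics/crop8.png",np.hstack([a,b]))
P=cloud("top",d);hsv=cv2.cvtColor(t,cv2.COLOR_BGR2HSV).astype(int);v,u=np.mgrid[:384,:512]
e=(u>160)&(u<185)&(v>212)&(v<236)&(hsv[...,0]<16)&(hsv[...,1]>95)&(P[...,2]>40)
eg=ray("top",(u[e].mean(),v[e].mean()),66)[0];print(eg)
s=arm.read_state()["position"];hd=.5;c,n=np.cos(hd),np.sin(hd)
g=(hsv[...,1]<70)&(P[...,2]>40)&(P[...,2]<100);q=P[...,:2]-s[:2];al=q@[c,n];la=q@[-n,c]
for a in(85,95,105,115,125):
    k=g&(abs(al-a)<6)&(abs(la)<70)&(abs(la)>26);print(a,np.round(la[k&(la>0)].mean(),1),np.round(la[k&(la<0)].mean(),1),k.sum(),P[k][:,2].max().round(1))
E
```

```text
t 11.47 pos [430.8 253.   13.8] w 57.8 F [-0.2  0.9 -0.4] j [ 0.86  0.39 -0.52 -0.   -0.66 -1.93]
xyz cm [-0.06 -0.14  0.03] ang [-0.    -0.001  0.001]
[528.04647702 306.71672396  66.        ]
85 nan -32.2 8 81.9
95 37.4 -34.8 12 79.6
105 39.6 -36.9 15 81.0
115 39.7 -36.5 16 78.2
125 38.6 -35.8 16 82.3<stdin>:15: RuntimeWarning: Mean of empty slice.
  ret = ret.dtype.type(ret / rcount)
```

View pics/crop8.png

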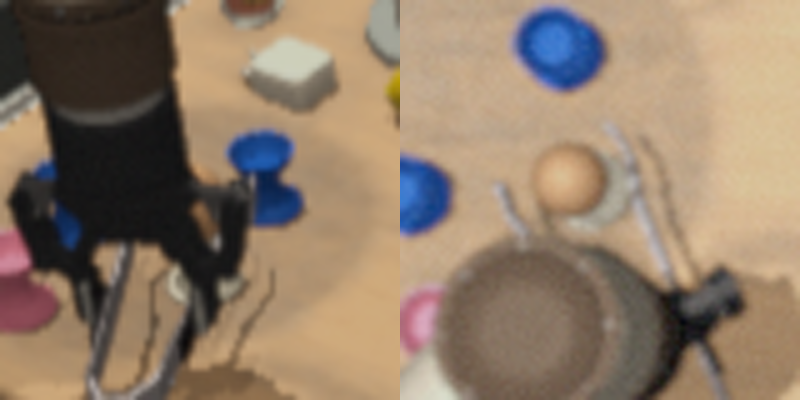

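The egg sits between the jaws: along 111 mm, lateral 0.5 mm from the TCP, against a jaw centre at about 110 and +1. Closing gradually.

Request:
move_arm(
  moves=[
    {"gripper": 0.28,"xyz": [0,0,0],"angular": [0,0,0]},
    {"gripper": 0.2,"xyz": [0,0,0],"angular": [0,0,0]},
    {"gripper": 0.14,"xyz": [0,0,0],"angular": [0,0,0]},
    {"gripper": 0.1,"xyz": [0,0,0],"angular": [0,0,0]},
    {"gripper": 0.06,"xyz": [0,0,0],"angular": [0,0,0]},
    {"gripper": 0.03,"xyz": [0,0,0],"angular": [0,0,0]},
    {"gripper": 0,"xyz": [0,0,0],"angular": [0,0,0]},
    {"gripper": 0,"xyz": [0,0,0],"angular": [0,0,0]},
  ],
)

```text
clock: 12.58
position: [431.4, 253.3, 14.0]
ee_rot: [-0.248, 0.969, 0.0, 0.0]
contact_force: [0.1, -1.9, 0.4]
gripper_width: 43.5
```

```bash
python3 - <<'E'
from h import *
delta(432,252,13.5,.5)
t,d=arm.get_image("top");P=cloud("top",d);hsv=cv2.cvtColor(t,cv2.COLOR_BGR2HSV).astype(int);v,u=np.mgrid[:384,:512]
e=(u>160)&(u<190)&(v>212)&(v<240)&(hsv[...,0]<16)&(hsv[...,1]>95)&(P[...,2]>40)
print(ray("top",(u[e].mean(),v[e].mean()),66)[0],P[e][:,2].max(),e.sum())
E
```

```text
t 12.57 pos [431.4 253.3  14. ] w 43.5 F [ 0.1 -1.9  0.4] j [ 0.86  0.39 -0.52  0.   -0.66 -1.93]
xyz cm [ 0.01 -0.15  0.05] ang [-0.     0.     0.001]
[527.32490258 307.37005971  66.        ] 96.99713874692637 117
```

Request:
move_arm(
  moves=[
    {"gripper": -0.1,"xyz": [0,0,0],"angular": [0,0,0]},
    {"gripper": -0.2,"xyz": [0,0,0],"angular": [0,0,0]},
    {"gripper": -0.3,"xyz": [0,0,0],"angular": [0,0,0]},
    {"gripper": -0.4,"xyz": [0,0,0],"angular": [0,0,0]},
    {"gripper": -0.4,"xyz": [0,0,0],"angular": [0,0,0]},
  ],
)

```text
clock: 13.25
position: [431.3, 253.4, 14.0]
ee_rot: [-0.248, 0.969, -0.0, 0.0]
contact_force: [1.3, -1.2, 0.4]
gripper_width: 43.4
```

```bash
python3 - <<'E'
from h import *
delta(432,252,13.5,.5)
t,d=arm.get_image("top");P=cloud("top",d);hsv=cv2.cvtColor(t,cv2.COLOR_BGR2HSV).astype(int);v,u=np.mgrid[:384,:512]
e=(u>160)&(u<190)&(v>212)&(v<240)&(hsv[...,0]<16)&(hsv[...,1]>95)&(P[...,2]>40)
print(ray("top",(u[e].mean(),v[e].mean()),66)[0],P[e][:,2].max(),e.sum())
E
```

```text
t 13.25 pos [431.3 253.4  14. ] w 43.4 F [ 1.3 -1.2  0.4] j [ 0.86  0.39 -0.52  0.   -0.66 -1.93]
xyz cm [ 0.01 -0.16  0.05] ang [-0.     0.     0.001]
[526.81834248 307.5324942   66.        ] 97.01072495204349 117
```

The fingers are stopped at 43.4 mm, so the egg is gripped. Lift straight up.

Request:
move_arm(
  moves=[
    {"gripper": -0.4,"xyz": [0,0,-0.3],"angular": [0,0,0]},
    {"gripper": -0.4,"xyz": [0,0,-0.8],"angular": [0,0,0]},
    {"gripper": -0.4,"xyz": [0,0,-1.6],"angular": [0,0,0]},
    {"gripper": -0.4,"xyz": [0,0,-3],"angular": [0,0,0]},
    {"gripper": -0.4,"xyz": [0,0,-5],"angular": [0,0,0]},
    {"gripper": -0.4,"xyz": [0,0,-8],"angular": [0,0,0]},
    {"gripper": -0.4,"xyz": [0,0,-11],"angular": [0,0,0]},
    {"gripper": -0.4,"xyz": [0,0,-14],"angular": [0,0,0]},
    {"gripper": -0.4,"xyz": [0,0,-15],"angular": [0,0,0]},
    {"gripper": -0.4,"xyz": [0,0,-15],"angular": [0,0,0]},
  ],
)

```text
clock: 14.55
position: [431.2, 253.5, 164.4]
ee_rot: [-0.248, 0.969, 0.001, 0.0]
contact_force: [-1.2, -0.6, -1.9]
gripper_width: 43.6
```

```bash
python3 - <<'E'
from h import *
for n in("scene","top"):
    im,d=arm.get_image(n); cv2.imwrite(f"pics/{n}8.png",im); np.save(f"{n}8.npy",d)
    if n=="top":t=im
    else:sc=im
b=cv2.resize(t[190:270,140:220],(400,400),interpolation=cv2.INTER_CUBIC)
a=cv2.resize(sc[130:230,110:210],(400,400),interpolation=cv2.INTER_CUBIC);cv2.imwrite("pics/crop9.png",np.hstack([a,b]))
P=cloud("top",d);hsv=cv2.cvtColor(t,cv2.COLOR_BGR2HSV).astype(int)
e=(hsv[...,0]<16)&(hsv[...,1]>95)&(P[...,2]>180)&(P[...,2]<260)&(abs(P[...,0]-528)<50)&(abs(P[...,1]-306)<50)
v,u=np.nonzero(e);print(len(u),P[e].max(0) if len(u) else 0)
eg=ray("top",(u.mean(),v.mean()),216)[0];print("egg",eg)
# pose for the plate with heading h: keep egg offset
s=arm.read_state()["position"];off=eg[:2]-s[:2];c,n=np.cos(.5),np.sin(.5);A,L=off@[c,n],off@[-n,c];print("along/lat",A,L)
for h in(-.5,-.25,0):
    c,n=np.cos(h),np.sin(h);g=np.array([508.5,-267])-A*np.array([c,n])-L*np.array([-n,c]);print(h,g);delta(g[0],g[1],164,h)
E
```

```text
161 [546.66336026 324.43986953 245.6532477 ]
egg [525.6956371  306.07854439 216.        ]
along/lat 109.13822974299433 1.1365625868078233
-0.5 [ 412.17729561 -215.67377293]
t 14.65 pos [430.5 252.8 162.8] w 43.6 F [-0.6 -0.7 -2.1] j [ 0.86  0.2  -0.34 -0.   -1.04 -1.93]
xyz cm [ 24.08 -40.22  -0.05] ang [-0.002 -0.002  1.   ]
-0.25 [ 402.47342343 -241.09999946]
t 14.65 pos [430.5 252.8 162.8] w 43.6 F [-0.6 -0.7 -2.1] j [ 0.86  0.2  -0.34 -0.   -1.04 -1.93]
xyz cm [ 2.615e+01 -4.199e+01 -4.000e-02] ang [-0.001 -0.002  0.75 ]
0 [ 399.36177026 -268.13656259]
t 14.65 pos [430.5 252.8 162.8] w 43.6 F [-0.6 -0.7 -2.1] j [ 0.86  0.2  -0.34 -0.   -1.04 -1.93]
xyz cm [ 2.772e+01 -4.421e+01 -4.000e-02] ang [-0.001 -0.002  0.5  ]
```

View pics/crop9.png

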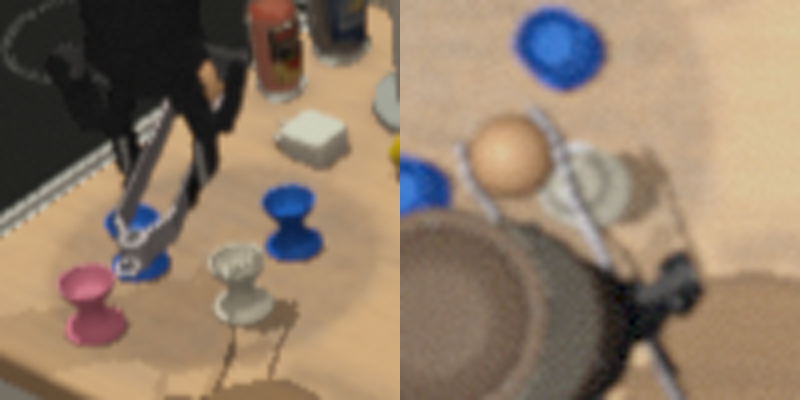

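The egg is out (top at z≈245), held between the jaws, and the cup stands upright where it was. Moving to the plate in two halves.

Request:
move_arm(
  moves=[
    {"gripper": -0.4,"xyz": [0.6,-1,0],"angular": [0,0,0.025]},
    {"gripper": -0.4,"xyz": [1.8,-3,0],"angular": [0,0,0.075]},
    {"gripper": -0.4,"xyz": [3.3,-5.5,0],"angular": [0,0,0.14]},
    {"gripper": -0.4,"xyz": [4.8,-8,0],"angular": [0,0,0.2]},
    {"gripper": -0.4,"xyz": [6.3,-10.5,0],"angular": [0,0,0.265]},
    {"gripper": -0.4,"xyz": [7.8,-13,0],"angular": [0,0,0.33]},
    {"gripper": -0.4,"xyz": [9.3,-15.5,0],"angular": [0,0,0.39]},
    {"gripper": -0.4,"xyz": [10.8,-18,0],"angular": [0,0,0.45]},
    {"gripper": -0.4,"xyz": [11.7,-19.5,0],"angular": [0,0,0.485]},
    {"gripper": -0.4,"xyz": [12,-20,0],"angular": [0,0,0.5]},
  ],
)

```text
clock: 15.9
position: [421.0, 18.5, 163.7]
ee_rot: [0.002, 1.0, -0.0, -0.0]
contact_force: [0.4, 0.1, -2.3]
gripper_width: 43.3
```

```bash
python3 - <<'E'
from h import *
delta(412,-216,164,-.5)
E
```

```text
t 15.9 pos [421.   18.5 163.7] w 43.3 F [ 0.4  0.1 -2.3] j [ 0.43  0.06 -0.5  -0.   -1.01 -2.01]
xyz cm [ 8.300e-01 -2.345e+01 -2.000e-02] ang [-0.    -0.001  0.497]
```

Request:
move_arm(
  moves=[
    {"gripper": -0.4,"xyz": [0,-1.2,0],"angular": [0,0,0.025]},
    {"gripper": -0.4,"xyz": [0.1,-3.5,0],"angular": [0,0,0.075]},
    {"gripper": -0.4,"xyz": [0.2,-6.5,0],"angular": [0,0,0.14]},
    {"gripper": -0.4,"xyz": [0.3,-9.5,0],"angular": [0,0,0.2]},
    {"gripper": -0.4,"xyz": [0.4,-12.5,0],"angular": [0,0,0.265]},
    {"gripper": -0.4,"xyz": [0.5,-15.5,0],"angular": [0,0,0.33]},
    {"gripper": -0.4,"xyz": [0.6,-18.5,0],"angular": [0,0,0.39]},
    {"gripper": -0.4,"xyz": [0.7,-21,0],"angular": [0,0,0.445]},
    {"gripper": -0.4,"xyz": [0.8,-22.8,0],"angular": [0,0,0.485]},
    {"gripper": -0.4,"xyz": [0.8,-23.4,0],"angular": [0,0,0.497]},
  ],
)

```text
clock: 17.15
position: [414.0, -214.4, 163.7]
ee_rot: [0.247, 0.969, -0.0, -0.0]
contact_force: [-0.2, 1.0, -1.8]
gripper_width: 43.4
```

Request:
move_arm(
  moves=[
    {"gripper": -0.4,"xyz": [0,0,0],"angular": [0,0,0]},
    {"gripper": -0.4,"xyz": [0,0,0],"angular": [0,0,0]},
    {"gripper": -0.4,"xyz": [0,0,0],"angular": [0,0,0]},
  ],
)

```text
clock: 17.52
position: [414.3, -213.1, 164.0]
ee_rot: [0.245, 0.97, 0.0, 0.0]
contact_force: [1.3, -1.0, -2.4]
gripper_width: 43.5
```

```bash
python3 - <<'E'
from h import *
for n in("scene","top"):
    im,d=arm.get_image(n); cv2.imwrite(f"pics/{n}9.png",im); np.save(f"{n}9.npy",d)
    P=cloud(n,d);hsv=cv2.cvtColor(im,cv2.COLOR_BGR2HSV).astype(int)
    e=(hsv[...,0]<16)&(hsv[...,1]>95)&(P[...,2]>170)&(P[...,2]<260)&(abs(P[...,0]-508)<45)&(abs(P[...,1]+267)<45)
    v,u=np.nonzero(e);print(n,len(u),P[e].max(0).round() if len(u) else 0,P[e].min(0).round() if len(u) else 0, ray(n,(u.mean(),v.mean()),215) if len(u) else 0)
    if n=="top":t=im
    else:sc=im
    if n=="scene":
        w=(hsv[...,1]<70)&(P[...,2]>5)&(P[...,2]<60)&(abs(P[...,0]-528)<40)&(abs(P[...,1]-306)<40);print("cup",w.sum(),P[w].mean(0).round(1),P[w].max(0).round(1))
s=arm.read_state();print(s["position"],s["joint_vel"].round(3),s["gripper_width"])
a=cv2.resize(sc[100:384,130:512],(500,372));b=cv2.resize(t[190:290,320:400],(298,372),interpolation=cv2.INTER_CUBIC);cv2.imwrite("pics/final.png",np.hstack([a,b]))
E
```

```text
scene 189 [ 524. -240.  244.] [ 487. -286.  203.] [[ 515.4760868  -260.75572625  215.        ]]
cup 214 [526.8 304.9  29.2] [551.  328.   53.2]
top 138 [ 528. -243.  245.] [ 493. -281.  221.] [[ 510.0613938  -262.56395839  215.        ]]
[ 414.34169704 -213.26403135  164.01690769] [-0.003  0.003  0.001  0.002 -0.001  0.   ] 43.34387275853082
```

View pics/final.png

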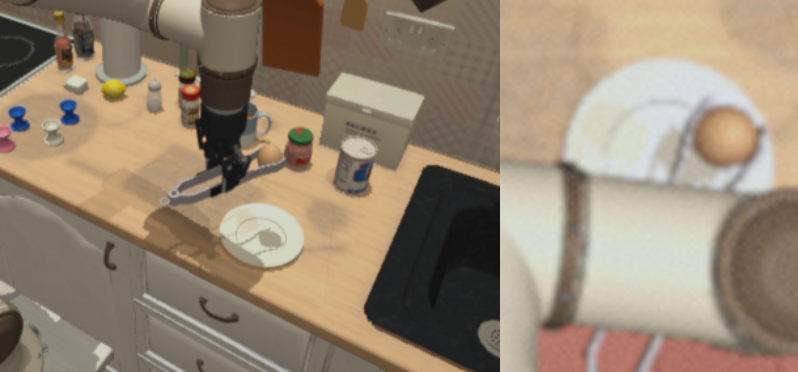

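Final view: the egg is held in the jaws above the plate, the cup upright and the bystanders in place. The egg is about 5 mm off centre, so I nudge it and settle.

Request:
move_arm(
  moves=[
    {"gripper": -0.4,"xyz": [0,-0.2,0],"angular": [0,0,0]},
    {"gripper": -0.4,"xyz": [0,-0.45,0],"angular": [0,0,0]},
    {"gripper": -0.4,"xyz": [0,-0.45,0],"angular": [0,0,0]},
    {"gripper": -0.4,"xyz": [0,-0.45,0],"angular": [0,0,0]},
    {"gripper": -0.4,"xyz": [0,-0.45,0],"angular": [0,0,0]},
    {"gripper": -0.4,"xyz": [0,-0.45,0],"angular": [0,0,0]},
  ],
)

```text
clock: 18.38
position: [412.1, -217.6, 163.9]
ee_rot: [0.246, 0.969, -0.0, -0.0]
contact_force: [0.7, 0.1, -2.1]
gripper_width: 43.4
```

```bash
python3 - <<'E'
from h import *
im,d=arm.get_image("top");P=cloud("top",d);hsv=cv2.cvtColor(im,cv2.COLOR_BGR2HSV).astype(int)
e=(hsv[...,0]<16)&(hsv[...,1]>95)&(P[...,2]>170)&(P[...,2]<260)&(abs(P[...,0]-508)<45)&(abs(P[...,1]+267)<45)
v,u=np.nonzero(e);eg=ray("top",(u.mean(),v.mean()),215)[0];s=arm.read_state()
print(len(u),eg,P[e][:,2].max(),s["clock"],s["joint_vel"].round(4),s["gripper_width"])
if np.hypot(*(eg[:2]-[508.5,-267]))<15 and abs(s["joint_vel"]).max()<.02: print(arm.job_done())
E
```

```text
151 [ 508.26263378 -267.42304422  215.        ] 245.19475631473404 18.425 [ 0.0018  0.0002 -0.0003 -0.0004  0.0012  0.0008] 43.358634331626675
the job is handed in; nothing more can be done
None
```

I picked up the tongs, closed them on the egg, lifted it straight out of the cup and handed the job in at 18.4 s with the egg held still over the plate.

- **Position:** in the last top view the egg is about 1 mm from the plate's centre. Its top is at z≈245 mm, so its bottom is about 17 cm above the plate.
- **Grip and stillness:** the fingers held steady at 43.4 mm on the tongs (45 mm was the stated width on the egg), and joint speeds were near zero.
- **Other objects:** the white cup still stands within about 2 mm of where it was. The salt shaker, mug and lemon look untouched in the last scene picture.

**What failed or disagreed:** the first lift missed because the real fingertips sit about 45–55 mm higher than the reported TCP. The fingers closed above the tongs and touched nothing. I measured the offset with the camera and regrasped lower, with a brief 7 N touch on the worktop.

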